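# Stand the slumped cookbook back up and close the book holder

## Task

One cookbook in the wooden book holder has slumped over onto the holder's sliding end. With the fingertips push it back upright, flat against the other two books, let go so that it stands by itself, and only then push the sliding end in until it is snug against that book (pushed in first, its top edge would scuff the cover). Do not grip, lift or carry anything, and leave the cups, the spice jar and the other two books where they are.

Things in the scene. Friction and masses are not known exactly. Their poses are not given: they have to be found in the camera images.
- book_holder: wooden book holder, fixed to the worktop: base board 150 (x) x 264 (y) x 12 mm thick; origin at the centre of its underside, x pointing away from its front (where the book spines show), y along the row of books. A fixed end panel 120 mm above the board has its inner face at y = +110 mm; from there the books stand in a row toward -y: tall_book, short_book, then a free place
- tall_book: closed cloth-bound book 146 (x) x 28 (y, thickness) x 212 mm (z), 0.4 kg, loose, standing upright against the fixed end; origin at the centre of its underside, axes parallel to the holder's
- short_book: closed book 138 x 24 (y, thickness) x 186 mm, 0.3 kg, loose, standing upright against tall_book; origin at the centre of its underside, axes parallel to the holder's. The slumped book belongs flat against its -y face
- slumped_book: closed cloth-bound book 142 (x) x 26 (y, thickness) x 200 mm (z, foot to head), 0.3 to 0.5 kg, loose; origin at the centre of its underside, x parallel to the holder's. It leans about 40 to 48 degrees toward the holder's -y: it stands on the edge (0, -13, 0) of its foot, 5 to 12 mm short of short_book, its -y cover resting on the sliding end's top edge
- sliding_end (a joint): travel of the sliding end in m, 0 = fully out, growing toward the books (holder +y), range 0 to 0.13; starts at 0 to 0.015, is snug against the upright book at about 0.088, needs about 2 N and stays where it is left. A panel 140 (x) x 12 (y) mm, top 97 mm above the worktop, with two braced feet outside (-y) and a dowel across their outer ends
- slide_face (a point): centre line of the panel's inner (+y) face, 52 mm above the worktop; moves with the sliding end, axes parallel to the holder's
- slide_dowel (a point): centre of the dowel at the sliding end's outer side, 34 mm above the worktop, 64 mm outward (-y) of the panel's inner face; the dowel is 16 mm thick, lies along x, 112 mm long: push here toward +y
- teal_cup: green and white cup, 63 x 88 x 51 mm, loose, in front of the holder; origin under its middle; leave alone
- dosing_cup: steel cup, 60 mm across, 48 mm high, loose, in front of the holder; origin under its middle; leave alone
- spice_jar: glass spice jar with a dark cap, 44 mm across, 105 mm high, loose, behind the holder; origin under its middle; leave alone
- head_edge (a point): middle of the slumped book's head edge on the -y cover, (0, -13, 200) in the book; at the start about 155 mm above the worktop, beyond the sliding end. Pushed toward holder +y just below here (under 4 N), the book tips up about its foot, this edge rising to 212 mm; the foot may slide until short_book stops it. Once flat against short_book it stands by itself
Things that resemble listed ones, but are neither listed nor needed, are in the scene too. What is shaped like the short_book but black or blue is not meant.

How it is judged:
On the way, in this order (a step that is already met when the one before it is completed fails the run):
1. the slumped book stands upright by itself, untouched, the sliding end still out (angle between slumped_book's own z axis and vertical below 0.1 rad and contact force between each of the arm, the fingers and slumped_book below 0.05 N and value of joint sliding_end below 0.035 m), for 0.3 s.
2. the sliding end is pushed in, snug against the book (y of slide_face in the frame of slumped_book above -0.017 m), for 0.2 s.
At the end, for the whole second after the job is handed in: the formerly slumped book stands upright (3 degrees) on the board, straight in the row (5 degrees, 25 mm front to back), at most 5 mm from short_book; the sliding panel is within 4 mm of it; the other two books are upright; all released and at rest (angle between each of slumped_book, tall_book, short_book's own z axis and vertical below 0.05 rad and angle between the y axis of slumped_book and the y axis of book_holder, either way round below 0.09 rad and x of slumped_book in the frame of book_holder between -0.025 and 0.025 m and z of slumped_book in the frame of book_holder below 0.016 m and y of slumped_book in the frame of short_book between -0.03 and -0.02 m and y of slide_face in the frame of slumped_book above -0.017 m and linear speed of slumped_book below 0.02 m/s); the robot touches nothing.
It fails at once if the slumped book is lifted off the base board (height (world z) of slumped_book above 0.045 m).
It fails at once if the other books are lifted, tipped or moved away (distance of any of tall_book, short_book from where it was at the start of the episode above 0.02 m or angle between any of tall_book, short_book's own z axis and vertical above 0.2 rad).
It fails at once if a cup or the spice jar is disturbed (distance of any of teal_cup, dosing_cup, spice_jar from where it was at the start of the episode above 0.02 m or angle between any of spice_jar, teal_cup, dosing_cup's own z axis and vertical above 0.3 rad).
It also fails if it takes over 58 s, if anything falls off the work surface, if the arm or the gripper's body presses on something with over 40 N, if the wrist force passes 120 N, or if a joint passes its speed limit or range.

## Robot

A 6-joint arm with a two-finger parallel gripper is mounted at the origin on a cart in front of the work surface, level with it; the furniture and walls round the work are solid. World frame = base frame: x ahead of the robot, y to its left, z up, the work surface at z = 0. Lengths are in m, angles in rad, forces in N, time in s.
With the tool pointing down it reaches from about 0.4 to 0.825 m from the base axis. Payload 7 kg.
Tool frame: the origin (TCP) lies midway between the tips of the shut fingers; the grasp point (between the pads) lies arm.hold_point_z behind it (arm.hold_point_z is the distance from the TCP to the grasp point, in m); z points along the fingers, y is the line along which they close (so a half turn about z gives the same grasp; the last joint's range is limited). The gripper opens to 88 mm and grips with 3 to 60 N. Pads are 19 mm wide; open, the fingers measure 130 mm over their backs; the gripper's body (78 mm by 193 mm) begins 47 mm behind the grasp point.
Start: joints at [1.636, 0.359, 0.012, 0, -1.224, -0.288], TCP at [0.149, 0.658, 0.227] pointing down, gripper open.
Joint ranges: [-3.07, 3.07], [-1.43, 2.12], [-1.02, 1.25], [-3.03, 1.67], [-3.05, -0], [-3.03, 3.03]. Speed limits (rad/s): [2.39, 2.39, 3.01, 3.14, 3.14, 3.14].

## Interface

Orientations are given as [roll, pitch, yaw] about the fixed x, y, z axes, in that order (R = Rz(yaw) Ry(pitch) Rx(roll)).
In Python, from station import arm gives the robot as it stands.
- The arm moves only by the shell command python3 -m crank 'ROWS' [OPENING] [FORCE]. ROWS is JSON, a list that holds one entry, the list of rows, each a list of 4 numbers: the shift along the tool's x, y, z in units of 25 mm (1.0 is 25 mm), then the turn about the tool's z in units of 5 degrees (1.0 is 5 degrees). A call has 1 to 12 rows; each row is the pose to reach, as a shift and turn from the pose commanded when the call began, along the tool's axes at that moment; what a row does not reach only later rows make up. A row lasts 1/8 s, in which the tool goes at most 62.5 mm and 10.7 degrees, less where a joint would pass 70% of its speed; a pose out of reach is approached as far as the arm can. A call with a gripper value outside its range is refused whole. OPENING is the closure, from 0 (fully open) to 1 (shut), set as the call begins (- or left out, the last holds). The fingers move at their own pace and stop on an object; FORCE is the grip in N (left out, the last holds). Time passes only in rows, so rows that repeat a pose let the fingers close. It gives the time, the measured TCP pose, the force, the opening and the grip force at its end, in the units of the state.
- arm.get_state(): the state, without advancing time (a new reading comes with each control period).
- arm.grab_frame(name): name is "side" or "top" or "wrist"; returns (picture, depth): 480x640x3 uint8, red, green, blue; 480x640 float32, m along the optical axis (not along the pixel's ray), 0 where there is no reading.
- arm.get_calibration(name): a dict with "mtx" (3x3 intrinsics, pixels), "R" (3x3) and "t" (3): a world point X has camera coordinates R X + t; the wrist camera has in their place "mount" (4x4, takes a point from camera to tool coordinates, whose origin is the TCP and whose axes are the flange's). Camera axes: x right, y down, z forward; pixel columns grow to the right and rows downward; lengths in m; the calibration is good to about 2 mm. A picture is of the moment at which its call begins: read the wrist's pose just before it. get_calibration takes no time and is no camera call.
- arm.job_done(): hands the job in; it is judged then, once.
Trained networks look in the newest picture that a camera, given by its name, has taken for a name from the list of things; names that differ only in an ending like _2 or _b are one class to them, and where a whole thing is asked for, a point or a joint stands for the part that bears it (a point fixed in the world has none). Each returns a list of dicts, best first, with "score" (0 to 1); they miss things now and then, are a little off and sometimes report something else, mostly with a low value. They report only what shows in the picture. A call takes as long as a camera call. They do not tell look-alikes from the thing itself.
- arm.recognise(thing, camera): "extent" ([left, top, width, height] in pixels, round what is visible of it).
- arm.trace(thing, camera): "mask" (480x640 bool, what is visible of it) and "extent" ([left, top, width, height] in pixels, round what is visible of it).
The state is a dict: "t": time; "q": joint angles; "qd": joint speeds; "joint_efforts": joint torques, N m; "eef_pos": TCP position; "ee_rot": TCP orientation; "force": force on the tool from outside, world axes, zero at the start; "moment": the same for the moment, N m; "width": finger opening in m; "gripper_force": force on a finger pad.
Only numpy, scipy, OpenCV 4.12 (cv2) and the standard library are available. Lean on these libraries where they do the work, as an engineer would, in place of code of your own. Each camera call takes 0.05 s, during which the arm holds its last target. There are 200 camera calls.

## Working session

There is one attempt and no reset: what is moved stays moved. The work goes in short steps, Python scripts to look and compute and a shell command to move; the robot and the scene stay as the last step left them, time stands still between calls to the robot, and variables do not carry over. Pictures are saved under pics/ and viewed, at most 10 in all, crops included, and the job is handed in when it is done.

```bash
mkdir -p pics; ls; cat > h.py <<'E'
import numpy as np, cv2
from station import arm
from scipy.spatial.transform import Rotation as Ro
def cloud(cam,depth):
    c=arm.get_calibration(cam); K=np.array(c["mtx"])
    v,u=np.mgrid[0:480,0:640]
    P=np.stack([(u-K[0,2])*depth/K[0,0],(v-K[1,2])*depth/K[1,1],depth],-1)
    if "R" in c: return (P-np.array(c["t"]))@np.array(c["R"])
    s=arm.get_state(); M=np.array(c["mount"])
    P=P@M[:3,:3].T+M[:3,3]
    return P@Ro.from_euler('xyz',s["ee_rot"]).as_matrix().T+np.array(s["eef_pos"])
E
python3 - <<'E'
from h import *
s=arm.get_state(); print(s["t"],s["eef_pos"],s["ee_rot"],arm.hold_point_z,s["width"])
ims=[]
for cam in("top","side"):
    im,d=arm.grab_frame(cam); P=cloud(cam,d); np.save(cam+".npy",P); cv2.imwrite(cam+".png",im[:,:,::-1]); 
    cv2.imwrite(f"pics/{cam}0.png",im[:,:,::-1])
    for n in("slumped_book","short_book","tall_book","sliding_end","slide_dowel","book_holder","spice_jar","teal_cup","dosing_cup"):
        for r in arm.trace(n,cam)[:3]:
            m=r["mask"]&(d>0); p=P[m]
            if len(p)>20: print(cam,n,round(r["score"],2),r["extent"],np.percentile(p,[3,50,97],axis=0).round(3).tolist())
E
```

```text
pics
0.0 [0.14909152 0.65783393 0.2256288 ] [ 3.13995641e+00 -1.23008483e-04 -2.22986084e-01] 0.0188 0.087379450554271
top slumped_book 0.66 [366.4, 235.5, 87.1, 93.0] [[0.485, -0.094, 0.035], [0.546, -0.03, 0.119], [0.625, 0.045, 0.177]]
top short_book 0.76 [236.1, 214.3, 58.2, 102.0] [[0.439, 0.237, 0.009], [0.49, 0.255, 0.122], [0.566, 0.284, 0.187]]
top short_book 0.65 [130.3, 217.5, 76.9, 85.0] [[0.433, 0.382, 0.01], [0.441, 0.441, 0.121], [0.461, 0.514, 0.186]]
top short_book 0.58 [349.1, 217.8, 27.7, 105.6] [[0.48, 0.053, 0.029], [0.5, 0.066, 0.181], [0.607, 0.085, 0.199]]
top tall_book 0.59 [333.7, 202.9, 34.1, 121.9] [[0.471, 0.076, 0.031], [0.481, 0.092, 0.212], [0.607, 0.114, 0.225]]
top sliding_end 0.76 [408.4, 301.7, 41.3, 35.3] [[0.496, -0.115, 0.018], [0.518, -0.086, 0.043], [0.567, -0.051, 0.084]]
top slide_dowel 0.7 [408.1, 300.8, 41.2, 33.1] [[0.496, -0.115, 0.013], [0.518, -0.085, 0.042], [0.575, -0.048, 0.089]]
top book_holder 0.66 [364.0, 236.3, 91.6, 93.3] [[0.485, -0.093, 0.034], [0.545, -0.029, 0.119], [0.625, 0.045, 0.177]]
top book_holder 0.6 [321.6, 236.7, 
[... 1156 characters left out ...]
nd 0.73 [219.5, 237.7, 24.8, 35.6] [[0.58, -0.102, 0.018], [0.625, -0.064, 0.041], [0.637, -0.031, 0.089]]
side slide_dowel 0.72 [219.3, 240.7, 27.4, 31.0] [[0.58, -0.103, 0.018], [0.625, -0.064, 0.041], [0.637, -0.032, 0.089]]
side book_holder 0.94 [207.6, 219.6, 118.9, 74.7] [[0.488, -0.106, 0.005], [0.611, 0.112, 0.037], [0.644, 0.135, 0.132]]
side book_holder 0.39 [219.7, 241.3, 24.4, 26.9] [[0.584, -0.103, 0.02], [0.625, -0.064, 0.041], [0.637, -0.031, 0.085]]
side spice_jar 0.88 [247.4, 262.1, 21.8, 41.5] [[0.643, 0.027, 0.003], [0.686, 0.053, 0.071], [0.696, 0.067, 0.107]]
side teal_cup 0.61 [318.3, 207.9, 12.7, 25.6] [[0.373, 0.059, 0.019], [0.381, 0.08, 0.04], [0.421, 0.098, 0.052]]
```

```bash
python3 - <<'E'
from h import *
for cam in("top","side"):
    P=np.load(cam+".npy"); im=cv2.imread(cam+".png"); 
    def near(zl,zh,x0,x1,y0,y1):
        m=(P[...,2]>zl)&(P[...,2]<zh)&(P[...,0]>x0)&(P[...,0]<x1)&(P[...,1]>y0)&(P[...,1]<y1); return P[m]
    for n,a in dict(tall=(.218,.232,.4,.72,0,.2),short=(.190,.205,.4,.72,0,.2)).items():
        p=near(*a)
        if len(p)>10: print(cam,n,len(p),cv2.minAreaRect(p[:,:2].astype(np.float32)))
    for r in arm.trace("slumped_book",cam)[:1]:
        p=P[r["mask"]&(P[...,2]>0.05)&(P[...,2]<.2)]; 
        best=None; rng=np.random.default_rng(0); L=[]
        q=p
        for _ in range(2):
            best=(0,)
            for i in range(500):
                a,b,c=q[rng.choice(len(q),3,False)]; nn=np.cross(b-a,c-a); l=np.linalg.norm(nn)
                if l<1e-6: continue
                nn/=l; k=np.abs((q-a)@nn)<.003
                if k.sum()>best[0]: best=(k.sum(),k)
            k=best[1]; c=q[k].mean(0); nn=np.linalg.svd(q[k]-c)[2][2]; nn*=np.sign(nn[2])
            print(cam,"plane",k.sum(),c.round(3),nn.round(3),"min/max",np.percentile(q[k],[1,99],axis=0).round(3).tolist()); q=q[~k]
            if len(q)<100: break
ims=[cv2.resize(cv2.imread("top.png")[190:380,300:480],None,fx=3,fy=3,interpolation=cv2.INTER_CUBIC)]
cv2.imwrite("pics/topc.png",ims[0])
cv2.imwrite("pics/sidec.png",cv2.resize(cv2.imread("side.png")[170:310,190:350],None,fx=4,fy=4,interpolation=cv2.INTER_CUBIC))
for c in("top","side"):
    k=arm.get_calibration(c); print(c,(-np.array(k["R"]).T@np.array(k["t"])).round(2))
E
```

```text
top tall 915 ((0.5445044636726379, 0.09813617169857025), (0.14816758036613464, 0.028495844453573227), 7.408189296722412)
top short 843 ((0.5440294742584229, 0.08438029885292053), (0.1456814855337143, 0.0514749214053154), 6.3645524978637695)
top plane 3601 [ 0.556 -0.026  0.119] [-0.1    0.748  0.656] min/max [[0.486, -0.083, 0.052], [0.63, 0.036, 0.181]]
top plane 539 [ 0.492 -0.049  0.116] [0.988 0.151 0.016] min/max [[0.483, -0.101, 0.052], [0.501, 0.012, 0.176]]
side tall 524 ((0.5460970401763916, 0.0984644889831543), (0.1490572988986969, 0.029806362465023994), 7.718361854553223)
side short 436 ((0.549879789352417, 0.08744493126869202), (0.14336782693862915, 0.05371904373168945), 7.8351969718933105)
side plane 2386 [ 0.569 -0.027  0.12 ] [-0.101  0.752  0.651] min/max [[0.494, -0.081, 0.053], [0.634, 0.036, 0.179]]
side plane 313 [ 0.63  -0.035  0.115] [0.982 0.182 0.047] min/max [[0.621, -0.081, 0.062], [0.637, 0.013, 0.173]]
top [-0.14 -0.07  1.06]
side [1.38 0.53 1.07]
```

View pics/topc.png

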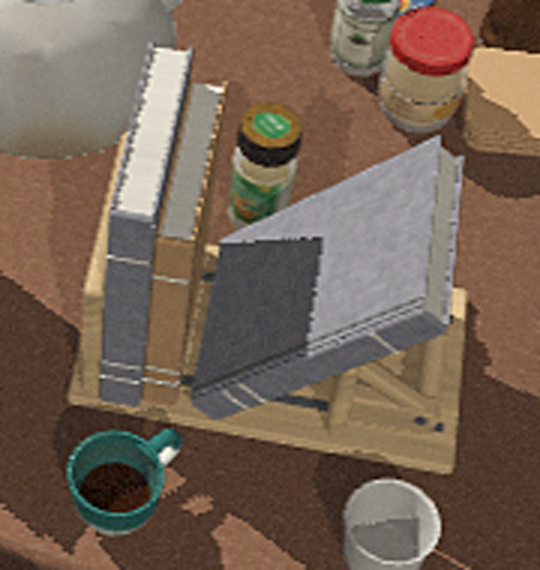

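View pics/sidec.png

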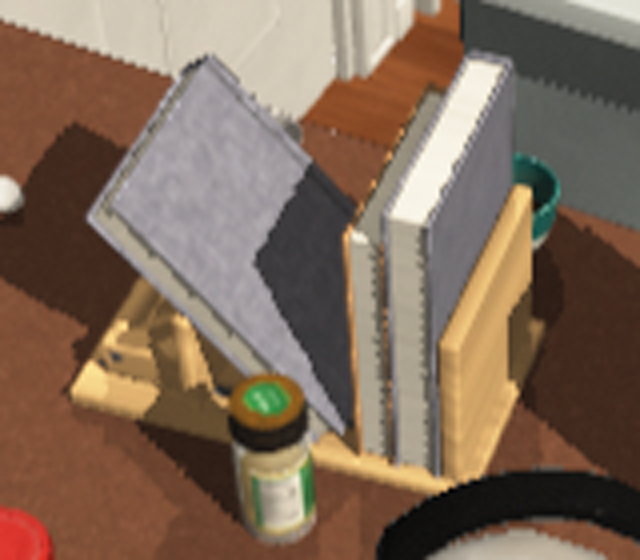

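View pics/top0.png

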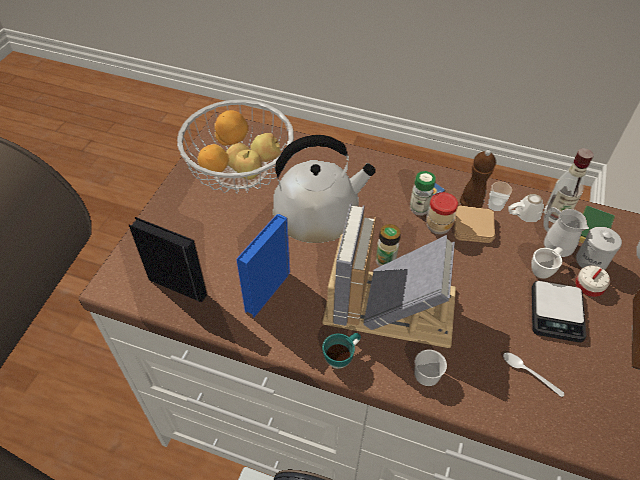

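The top view shows the holder at about (390,290) with the grey book slumped right over the sliding end. The spice jar is behind it, with the teal cup and steel cup in front. The side view shows the book leaning on the panel, touching neither jar nor cup. Holder yaw is about 7.6° and its origin about (0.558, 0.003). First I'll lift and move over.

```bash
cat >> h.py <<'E'
a=np.deg2rad(7.6); HX=np.array([np.cos(a),np.sin(a)]); HY=np.array([-np.sin(a),np.cos(a)]); O=np.array([.558,.003])
def to(xh,yh,z):
    "tool-axis units from here to holder-frame target"
    s=arm.get_state(); R=Ro.from_euler('xyz',s["ee_rot"]).as_matrix(); p=np.array(s["eef_pos"])
    T=np.append(O+xh*HX+yh*HY,z); print("t",s["t"],"now xh,yh,z",(p[:2]-O)@HX,(p[:2]-O)@HY,p[2],"F",np.round(s["force"],1))
    print("rows",((T-p)@R/.025).round(2),"turn",((np.rad2deg(s["ee_rot"][2])+82.4)/5).round(2),"rot",s["ee_rot"],"w",s["width"])
E
python3 -m crank '[[[0,0,-2,0],[0,0,-4,0],[2,1.5,-4,2],[4,3,-4,4],[6.2,4.8,-4,6],[8,6.2,-4,7],[10,7.8,-4,7],[12.4,9.5,-4,7],[12.4,9.5,-4,7],[12.4,9.5,-4,7]]]' 1 10
python3 -c "
from h import *
to(-.002,-.155,.32); print(arm.get_state()['q'])"
```

```text
t: 2.35
eef_pos: [0.3996, 0.3575, 0.3267]
ee_rot: [-3.141, 0.0, -0.836]
force: [-0.3, 0.8, 0.2]
width: 0.0006
gripper_force: 0.0
t 2.35 now xh,yh,z -0.11010699385438405 0.37233166014943064 0.32674760368835837 F [-0.3  0.8  0.2]
rows [19.83  8.39  0.26] turn 6.9 rot [-3.14114704e+00  2.55699855e-04 -8.35828872e-01] w 0.0006237701846942062
[ 1.09557733e+00  7.74074765e-02 -1.26315978e-01 -8.37615201e-05
 -1.36656570e+00 -3.60592969e-01]
```

```bash
python3 -m crank '[[[2,0.8,0,1.5],[4,1.7,0,3],[6,2.5,0,4.5],[8,3.4,0,6],[10,4.2,0,6.9],[12,5.1,0,6.9],[14,5.9,0,6.9],[16,6.8,0,6.9],[18,7.6,0,6.9],[19.8,8.4,0.2,6.9],[19.8,8.4,0.2,6.9],[19.8,8.4,0.2,6.9]]]'
python3 -c "
from h import *
to(-.002,-.15,.14)"
```

```text
t: 3.85
eef_pos: [0.5766, -0.1484, 0.3211]
ee_rot: [3.141, 0.0, -1.435]
force: [-0.3, 0.3, -0.3]
width: 0.0005
gripper_force: 0.0
t 3.85 now xh,yh,z -0.0016262488712905354 -0.15256364663632727 0.32110672235368587 F [-0.3  0.3 -0.3]
rows [-0.1   0.01  7.24] turn 0.03 rot [ 3.14089744e+00  3.04378774e-04 -1.43535825e+00] w 0.0005441846086942784
```

```bash
python3 -m crank '[[[0,0,2,0],[0,0,4,0],[0,0,6,0],[0,0,7.2,0],[0,0,7.2,0],[-0.6,0,7.2,0],[-1.2,0,7.2,0],[-1.5,0,7.2,0],[-1.8,0,7.2,0],[-2,0,7.2,0]]]'
python3 - <<'E'
from h import *
to(-.002,-.0795,.16)
im,d=arm.grab_frame("side"); cv2.imwrite("pics/s1.png",cv2.resize(im[150:310,170:360,::-1],None,fx=3,fy=3))
E
```

```text
t: 5.1
eef_pos: [0.57, -0.0999, 0.1423]
ee_rot: [-3.14, -0.001, -1.435]
force: [0.9, -4.8, 4.2]
width: 0.0005
gripper_force: 3.3
t 5.1 now xh,yh,z -0.00174460539386726 -0.10357074438954321 0.14233472199286173 F [ 0.9 -4.8  4.2]
rows [-0.96  0.01 -0.71] turn 0.03 rot [-3.14039674e+00 -7.83261188e-04 -1.43537485e+00] w 0.0005142375754489285
```

View pics/s1.png

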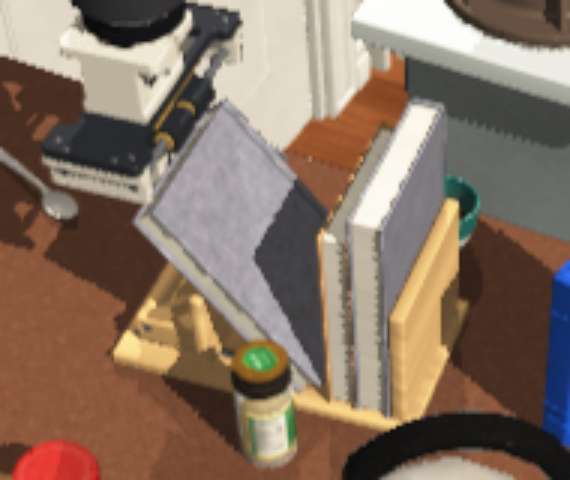

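The finger is touching the back of the head edge and the book has started to tip. I'll keep pushing along the arc.

```bash
python3 -m crank '[[[-0.3,0,-0.3,0],[-0.6,0,-0.5,0],[-0.9,0,-0.75,0],[-1.2,0,-0.9,0],[-1.5,0,-1,0],[-1.8,0,-1.1,0],[-2.1,0,-1.2,0],[-2.4,0,-1.3,0],[-2.7,0,-1.3,0],[-3,0,-1.3,0],[-3.3,0,-1.3,0],[-3.6,0,-1.3,0]]]'
python3 - <<'E'
from h import *
to(-.002,.0225,.174)
im,d=arm.grab_frame("side"); cv2.imwrite("pics/s2.png",cv2.resize(im[150:310,170:360,::-1],None,fx=3,fy=3))
E
```

```text
t: 6.65
eef_pos: [0.5573, -0.0103, 0.174]
ee_rot: [3.141, 0.0, -1.436]
force: [-0.4, 0.1, -0.0]
width: 0.0003
gripper_force: 0.1
t 6.65 now xh,yh,z -0.0024641699803944275 -0.013040482406985203 0.1739552819297344 F [-0.4  0.1 -0. ]
rows [-1.42 -0.02 -0.  ] turn 0.03 rot [ 3.14142929e+00  2.89996711e-05 -1.43582034e+00] w 0.00032124532949947925
```

View pics/s2.png

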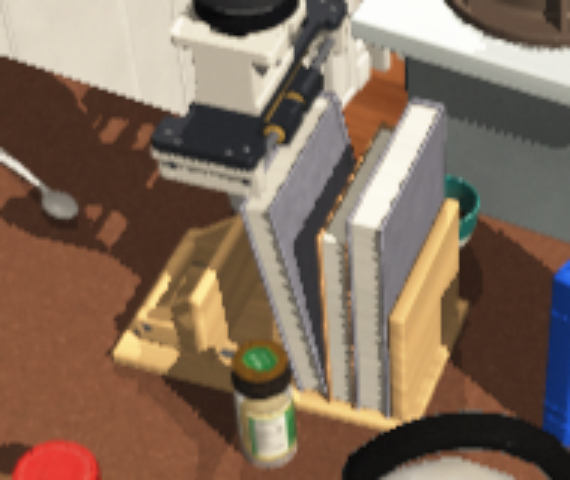

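The book is about 12° off vertical and the foot is holding. I'll finish slowly.

```bash
python3 -m crank '[[[-0.2,0,0,0],[-0.4,0,0,0],[-0.6,0,0,0],[-0.8,0,0,0],[-1,0,0,0],[-1.15,0,0,0],[-1.3,0,0,0],[-1.4,0,0,0],[-1.4,0,0,0]]]'
python3 -c "
from h import *
to(-.002,.0225,.174)"
```

```text
t: 7.82
eef_pos: [0.5527, 0.024, 0.1741]
ee_rot: [-3.142, -0.0, -1.436]
force: [1.0, 0.4, 0.3]
width: 0.0004
gripper_force: 0.2
t 7.825 now xh,yh,z -0.0024433539529827735 0.02150906072998694 0.1740672969259199 F [1.  0.4 0.3]
rows [-0.04 -0.02  0.  ] turn 0.03 rot [-3.14156182e+00 -8.89531800e-05 -1.43557411e+00] w 0.00037474330097640523
```

```bash
python3 -m crank '[[[-0.1,0,0,0],[-0.1,0,0,0],[-0.15,0,0,0],[-0.15,0,0,0]]]'
python3 - <<'E'
from h import *
to(-.002,-.03,.174)
P={}
im,d=arm.grab_frame("side"); P=cloud("side",d)
cv2.imwrite("pics/s3.png",cv2.resize(im[150:310,170:360,::-1],None,fx=3,fy=3))
E
```

```text
t: 8.32
eef_pos: [0.5524, 0.0252, 0.1746]
ee_rot: [3.141, -0.004, -1.436]
force: [3.6, -12.3, 0.4]
width: 0.0003
gripper_force: 6.1
t 8.325 now xh,yh,z -0.0026124322727007574 0.02272294587590603 0.17458067353717746 F [  3.6 -12.3   0.4]
rows [ 2.11 -0.02  0.03] turn 0.02 rot [ 3.14107314 -0.00354598 -1.43616867] w 0.00031957654833326396
```

View pics/s3.png

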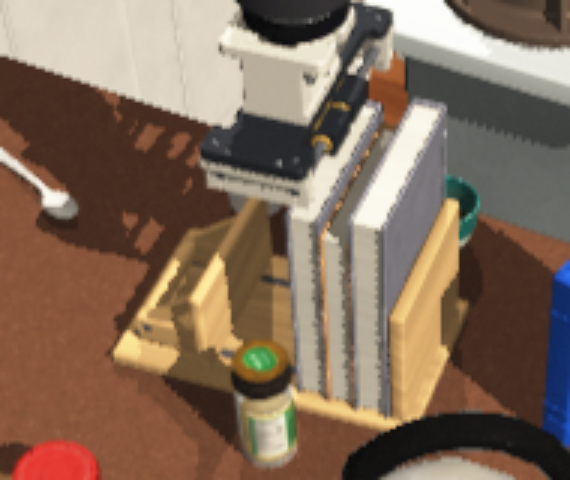

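The book is now upright and pressed flat (12 N). I'll let go, rise and check.

```bash
python3 -m crank '[[[0.2,0,0,0],[0.6,0,0,0],[1.2,0,0,0],[2.4,0,0,0],[3.6,0,-1,0],[5,0,-2.5,0],[6.5,0,-4,0],[8,0,-4,0],[8.6,0,-4,0],[8.6,0,-4,0]]]'
python3 - <<'E'
from h import *
for cam in("side","top"):
    im,d=arm.grab_frame(cam); P=cloud(cam,d)
    y=(P[...,:2]-O)@HY; x=(P[...,:2]-O)@HX; z=P[...,2]
    print(cam)
    for n in("slumped_book","short_book","slide_dowel","sliding_end"):
        for r in arm.trace(n,cam)[:3]:
            m=r["mask"]&(d>0)&(abs(x)<.1)&(abs(y)<.15)
            if m.sum()>30: print(n,round(r["score"],2),[np.percentile(q[m],[2,50,98]).round(4).tolist() for q in(x,y,z)])
    for lo,hi in((.206,.216),):
        m=(z>lo)&(z<hi)&(abs(x)<.08)&(y>0)&(y<.068)
        if m.sum()>20: print("slumped top",m.sum(),np.percentile(y[m],[2,50,98]),np.percentile(x[m],[2,98]),cv2.minAreaRect(np.stack([x[m],y[m]],1).astype(np.float32)))
    m=(z>.09)&(z<.105)&(abs(x)<.08)&(y>-.1)&(y<0.01)
    if m.sum()>20: print("panel top",np.percentile(y[m],[2,50,98]),np.percentile(x[m],[2,98]))
cv2.imwrite("pics/t4.png",cv2.resize(im[190:380,300:480,::-1],None,fx=3,fy=3))
to(-.002,-.165,.04)
E
```

```text
t: 9.62
eef_pos: [0.5807, -0.1865, 0.2732]
ee_rot: [3.14, 0.0, -1.438]
force: [0.1, 1.1, 0.8]
width: 0.0004
gripper_force: 0.0
side
slumped_book 0.81 [[-0.0661, 0.0632, 0.0717], [0.0314, 0.044, 0.0583], [0.0172, 0.1978, 0.2122]]
short_book 0.65 [[-0.0563, 0.0663, 0.0722], [0.0576, 0.0653, 0.0794], [0.0227, 0.1536, 0.1973]]
slide_dowel 0.7 [[-0.0584, 0.0193, 0.072], [-0.1141, -0.0493, -0.0428], [0.0117, 0.0464, 0.0975]]
sliding_end 0.87 [[-0.0581, 0.0207, 0.0721], [-0.1127, -0.0489, -0.0428], [0.0104, 0.0453, 0.0974]]
slumped top 464 [0.03168776 0.04380055 0.05734958] [-0.06795447  0.06679988] ((-0.0016135424375534058, 0.04421380162239075), (0.02771766111254692, 0.14331746101379395), 89.6290054321289)
panel top [-0.05540562 -0.04844282 -0.04299786] [-0.06218123  0.07120552]
top
slumped_book 0.72 [[-0.0745, -0.0719, 0.0188], [0.031, 0.0432, 0.0564], [0.0166, 0.1307, 0.2123]]
short_book 0.72 [[-0.0693, -0.0664, -0.0455], [0.0582, 0.0694, 0.0806], [0.0226, 0.1305, 0.1989]]
slide_dowel 0.83 [[-0.0684, -0.0329, 0.0516], [-0.1132, -0.0758, -0.044], [0.0175, 0.0437, 0.0993]]
sliding_end 0.76 [[-0.0684, -0.031, 0.0516], [-0.1136, -0.077, -0.044], [0.0159, 0.0436, 0.0993]]
slumped top 122 [0.03185792 0.04478352 0.05626508] [-0.07345228 -0.05440374] ((-0.06447700411081314, 0.04424469918012619), (0.025959981605410576, 0.021536672487854958), 85.20831298828125)
panel top [-0.05537873 -0.04963598 -0.04397149] [-0.06852312  0.01906597]
t 10.125 now xh,yh,z -0.0018603762035979269 -0.18937190426594547 0.2741583215322946 F [-0.4  0.6 -0.2]
rows [-0.98  0.    9.37] turn 0.04 rot [-3.14146417e+00 -3.39761800e-05 -1.43506567e+00] w 0.0005781269808403957
```

View pics/t4.png

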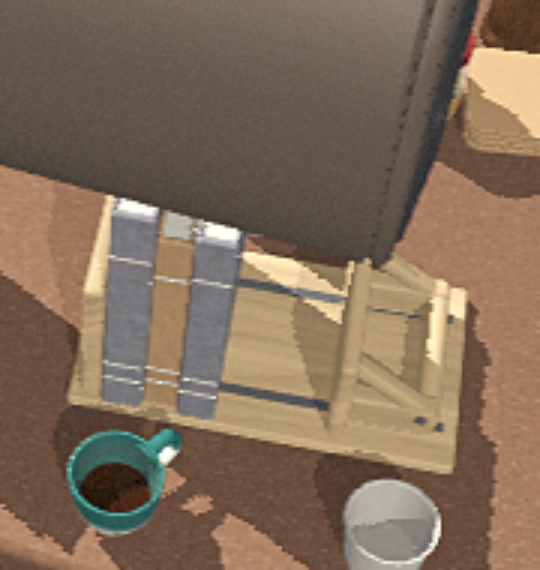

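The book stands by itself in the row: top at y_h 32–57 mm, panel inner face at −43, dowel outer side at about −115. Next I'll go down outside the dowel and approach it.

```bash
python3 -m crank '[[[-0.9,0.1,2,0],[-0.9,0.1,4,0],[-0.9,0.1,6,0],[-0.9,0.1,8,0],[-0.9,0.1,9.5,0],[-0.9,0.1,9.9,0],[-0.9,0.1,9.9,0],[-1.4,0.1,9.9,0],[-1.9,0.1,9.9,0],[-2.2,0.1,9.9,0]]]'
python3 -c "
from h import *
to(-.005,-.0495,.026)"
```

```text
t: 11.38
eef_pos: [0.5717, -0.13, 0.0276]
ee_rot: [-3.14, -0.0, -1.435]
force: [-1.1, 0.7, 0.8]
width: 0.0007
gripper_force: 0.0
t 11.375 now xh,yh,z -0.0040532575615993644 -0.13365873536970874 0.027646632888916375 F [-1.1  0.7  0.8]
rows [-3.37  0.03  0.07] turn 0.04 rot [-3.13983267e+00 -6.00870490e-05 -1.43487731e+00] w 0.0006833550110774391
```

```bash
python3 -m crank '[[[-0.3,0,0,0],[-0.6,0,0,0],[-0.9,0,0,0],[-1.2,0,0,0],[-1.5,0,0,0],[-1.8,0,0,0],[-2.1,0,0,0],[-2.4,0,0,0],[-2.65,0,0,0],[-2.85,0,0,0],[-3,0,0,0],[-3.1,0,0,0]]]'
python3 -m crank '[[[-0.08,0,0,0],[-0.14,0,0,0],[-0.2,0,0,0],[-0.2,0,0,0]]]'
python3 -c "
from h import *
to(-.005,-.0495,.026)"
```

```text
t: 12.88
eef_pos: [0.5608, -0.0543, 0.0266]
ee_rot: [3.142, -0.0, -1.436]
force: [1.2, -1.0, 0.4]
width: 0.0006
gripper_force: 0.8
t: 13.38
eef_pos: [0.5598, -0.0494, 0.0265]
ee_rot: [3.141, 0.0, -1.436]
force: [-0.1, -0.4, 0.3]
width: 0.0005
gripper_force: 0.1
t 13.375 now xh,yh,z -0.005103694781756052 -0.05221724030039341 0.02645254403353966 F [-0.1 -0.4  0.3]
rows [-0.11 -0.    0.02] turn 0.03 rot [ 3.14104361e+00  9.82390749e-05 -1.43585344e+00] w 0.0005017613623567343
```

```bash
python3 -m crank '[[[-0.06,0,0,0],[-0.1,0,0,0],[-0.1,0,0,0]]]'
python3 -m crank '[[[-0.06,0,0,0],[-0.06,0,0,0]]]'
python3 -c "
from h import *
to(-.005,-.0495,.026)"
```

```text
t: 13.75
eef_pos: [0.5596, -0.0477, 0.0265]
ee_rot: [3.141, -0.001, -1.436]
force: [2.0, -6.3, -1.0]
width: 0.0005
gripper_force: 2.8
t: 14.0
eef_pos: [0.5595, -0.047, 0.0265]
ee_rot: [3.141, -0.002, -1.436]
force: [3.8, -10.8, -2.1]
width: 0.0003
gripper_force: 5.7
t 14.0 now xh,yh,z -0.005171885243168211 -0.0497996672500827 0.0264822908883229 F [  3.8 -10.8  -2.1]
rows [-0.01 -0.01  0.02] turn 0.03 rot [ 3.14065103e+00 -1.64952480e-03 -1.43577904e+00] w 0.0002691750461350555
```

Force has risen to 11 N at the predicted position, so the end is snug. Backing off and checking.

```bash
python3 -m crank '[[[0.3,0,0,0],[1,0,0,0],[2.2,0,0,0],[3.5,0,0,0],[4,0,-2,0],[4,0,-4,0],[5,0,-6,0],[7,0,-8,0],[8,0,-9,0],[8,0,-9,0],[8,0,-9,0]]]'
python3 - <<'E'
from h import *
for cam in("side","top"):
    im,d=arm.grab_frame(cam); P=cloud(cam,d)
    y=(P[...,:2]-O)@HY; x=(P[...,:2]-O)@HX; z=P[...,2]
    for nm,lo,hi,a,b in(("slumped",.206,.216,0,.068),("short",.193,.202,.06,.08),("tall",.22,.228,.07,.13),("panel",.09,.103,-.02,.031)):
        m=(z>lo)&(z<hi)&(abs(x)<.08)&(y>a)&(y<b)
        if m.sum()>20: print(cam,nm,m.sum(),np.percentile(y[m],[2,50,98]).round(4),np.percentile(x[m],[2,98]).round(4),np.median(z[m]).round(4))
    if cam=="side": cv2.imwrite("pics/s5.png",cv2.resize(im[150:310,170:360,::-1],None,fx=3,fy=3))
to(0,0,.3)
E
```

```text
t: 15.38
eef_pos: [0.5858, -0.2439, 0.2506]
ee_rot: [3.141, 0.001, -1.437]
force: [0.0, 0.6, -0.4]
width: 0.0007
gripper_force: 0.0
side slumped 456 [0.0331 0.0449 0.0587] [-0.0676  0.0674] 0.2087
side short 181 [0.0602 0.0651 0.0758] [-0.0635  0.0696] 0.195
side tall 337 [0.0832 0.0966 0.1109] [-0.07    0.0699] 0.2216
side panel 27 [0.0209 0.0257 0.0306] [0.0516 0.0738] 0.0951
top slumped 498 [0.033  0.0459 0.0581] [-0.0729  0.0044] 0.2098
top short 398 [0.0604 0.0703 0.0797] [-0.0672  0.0214] 0.1958
top tall 457 [0.0827 0.0967 0.1098] [-0.0732  0.0054] 0.2222
top panel 302 [0.0206 0.0257 0.0307] [-0.0673  0.0664] 0.097
t 15.475 now xh,yh,z -0.0050253043225595906 -0.24774795670149388 0.2502525174069483 F [0.2 0.9 0.1]
rows [-9.91 -0.22 -1.98] turn 0.03 rot [ 3.13960979e+00  9.59340209e-04 -1.43551206e+00] w 0.0005041728465989124
```

View pics/s5.png

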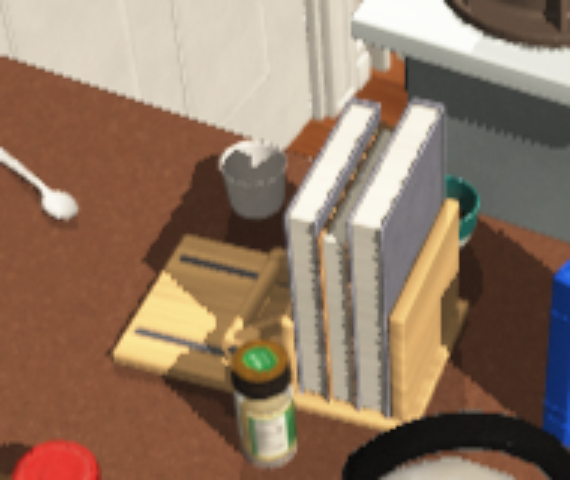

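The books are upright, the panel is snug (its inner face meets the cover), the cups and jar are in place, and the arm is clear.

```bash
python3 -c "
from station import arm
print(arm.job_done())"
```

```text
the job is handed in; nothing more can be done
None
```

I pushed the slumped book upright, let it stand by itself, and then pushed the sliding end in snug against it; the job is handed in at about 15.5 s, but no verdict was returned.

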